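# Snap the wash-station cover onto its two hooks

### The arm

A 7-joint arm with a two-finger parallel gripper is mounted at the origin on the work surface. World frame = base frame: x ahead of the robot, y to its left, z up, the work surface at z = 0. Lengths are in m, angles in rad, forces in N, time in s.
With the tool pointing down it reaches from about 0.4 to 0.85 m from the base axis. Payload 10.4 kg.
Tool frame: the origin (TCP) lies midway between the tips of the shut fingers; the grasp point (between the pads) lies 19 mm behind it; z points along the fingers, y is the line along which they close (so a half turn about z gives the same grasp; the last joint's range is limited). The gripper opens to 85 mm and grips with 20 to 120 N. Pads are 22 mm wide; open, the fingers measure 114 mm over their backs; the gripper's body (76 mm by 85 mm) begins 54 mm behind the grasp point. The pads swing forward as they close: fully open they stand 13 mm farther back than shut.
Start: joints at [-1.198, 0.332, -0.065, 1.46, 0.022, 1.35, -0.088], TCP at [0.241, 0.577, 0.231] pointing down, gripper open.
Joint ranges: [-2.6, 2.6], [-0.5, 2.12], [-1.47, 1.34], [0.16, 2.42], [-1.27, 4.41], [0.06, 2.06], [-2.6, 2.6]. Speed limits (rad/s): [2.22, 2.22, 2.79, 2.79, 3.14, 3.14, 3.14].

### API

Orientations are given as a unit quaternion [x, y, z, w].
In Python, from rig import arm gives the robot as it stands.
- The arm moves only by the shell command python3 -m inch 'ROWS' [FORCE]. ROWS is JSON, a list of rows, each a list of 7 numbers: the gripper's target within -1 to 1 (shut at 1, half-way at 0, fully open at -1), then the shift along the tool's x, y, z as a fraction of full scale, then the turn, a rotation vector about the tool's x, y, z as a fraction of full scale. A call has 1 to 12 rows; each row is the pose to reach, as a shift and turn from the pose commanded when the call began, along the tool's axes at that moment; what a row does not reach only later rows make up. Full scale, the value 1, is 150 mm for a shift and pi/2 rad for a turn. A row lasts 1/10 s, in which the tool goes at most 50 mm and 8.59 degrees, less where a joint would pass 70% of its speed; a pose out of reach is approached as far as the arm can. A call with a number of a shift or a turn outside -1 to 1 is refused whole. A call with a gripper value outside its range is refused whole. The fingers move at their own pace and stop on an object; FORCE is the grip in N (left out, the last holds). Time passes only in rows, so rows that repeat a pose let the fingers close. It gives the time, the measured TCP pose, the force, the opening and the grip force at its end, in the units of the state.
- arm.observe(): the state, without advancing time (a new reading comes with each control period).
- arm.read_camera(name): name is "side" or "top"; returns a dict with "color" (400x640x3 uint8, red, green, blue), "camera_matrix" (3x3 intrinsics, pixels), "T" (4x4, takes a point from camera to world coordinates). Camera axes: x right, y down, z forward; pixel columns grow to the right and rows downward; lengths in m; the calibration is good to about 2 mm. A picture is of the moment at which its call begins. There is no depth.
- arm.sign_off(): hands the job in; it is judged then, once.
The state is a dict: "time_s": time; "joint_pos": joint angles; "qd": joint speeds; "effort": joint torques, N m; "position": TCP position; "eef_rot": TCP orientation; "ft_force": force on the tool from outside, world axes, zero at the start; "torque": the same for the moment, N m; "width": opening from 0.0 (shut) to 1.0 (fully open); "gripper_force": force on a finger pad.
Only numpy, scipy, OpenCV 4.12 (cv2) and the standard library are available. Lean on these libraries where they do the work, as an engineer would, in place of code of your own. Each camera call takes 0.05 s, during which the arm holds its last target. There are 200 camera calls.

### The job

Pick up the oblong cover with the two windows by its grip rib, set it over the two snap hooks of the wash station and press it straight down, firmly but gently, until both hooks have clicked over it and it lies flat on its gasket. Then let go of it and leave everything else where it is.

Things in the scene. Friction and masses are not known exactly. Their poses are not given: they have to be found in the camera images.
- cover_grip (a point): Centre of the grip rib of the loose oblong cover (cream plastic, about 120 g, lying flat on the bench, rib up). Rib: 56 mm long (x), 18 mm wide (y), from 22 mm below this point (the plate's top) to 20 mm above it. The cover's underside is 28 mm below. x along the length of rib and plate, y across, z up. Turned by half a turn it is the same.
- cover: The same oblong cover: plate 124 x 70 mm, 6 mm thick; origin at the centre of the plate's underside, axes as for the rib. Two windows 13 mm (x) by 20 mm (y) go through the plate, centred 45.5 mm from the middle at +x and -x; outside each is a 10 mm rim.
- station: Wash station: beige housing 170 x 96 mm, 38 mm high, fixed; origin at the centre of its underside, x along its length, z up. In it a cream insert 138 x 76 mm with a well of white nozzles, ringed by a dark rubber gasket: the cover's seat. The fitted cover lies with its length along the station's. The moulding cracks if pressed with over 25 N.
- seat_nominal (a point): Point on the station's vertical axis 53 mm above its underside: average height of the gasket's top. The insert is height-adjustable, so the true gasket (hooks with it) stands up to 12 mm higher or lower than this, each time anew and unmeasured: it has to be felt. The gasket gives by 5 mm at most, at 6 N per mm. Axes as the station's.
- hook_a (a joint): Bending (rad) of the snap hook at the station's +x end: 0 straight, grows as its head bends toward the middle, 0.1 just before the click. Stem 4 x 10 mm upright on the x axis, 48.5 mm from the middle. Wedge head: narrow top 31.5 mm above the gasket, barb pointing outward 5 mm past the stem, its flat catch 5 mm above the gasket, to lie over the window's outer rim.
- hook_b (a joint): The same for the hook at the station's -x end. Pressing the cover down bends both hooks over about 22 mm of travel; together they resist with up to 6 to 13 N, then about half of that over the last few mm, and snap back out when the plate's underside is 1 mm into the gasket; the force then drops and rises again, by 6 N per mm, on the gasket.
- round_cover: Bystander: a loose round cover, 92 mm across and 6 mm thick, with a smaller rib (44 x 18 mm, top at 40 mm); no windows. Origin at the centre of its underside.
- dish: Bystander: closed glass dish, 68 mm across, 16 mm high. Origin under its centre.
- jar: Bystander: clear capped jar, 54 mm across, 62 mm high. Origin under its centre.
- reagent: Bystander: small white bottle, 52 mm across, 66 mm high. Origin under its centre.
- tube_rack: Bystander: grey rack 170 x 28 mm with capped tubes up to 92 mm high. Origin under its centre, x along its length.
- tip_box: Bystander: white box of pipette tips 120 x 85 mm, 58 mm high. Origin under its centre.
Mind the look-alikes: they are no part of the job. What is shaped like the cover but pink or purple is not meant.

How it is judged:
On the way:
1. the oblong cover is picked up, its rib's centre more than 90 mm above the bench (height (world z) of cover_grip above 0.09 m), for 0.1 s.
At the end, for the whole second after the job is handed in: The oblong cover rests on the station's gasket, rib up, level within 0.04 rad, within 6 mm of the station's middle and 0.12 rad of its length, underside 39 to 66 mm above the station's, both hooks sprung back (under 0.03 rad) and holding it down on the gasket (over 7 N between cover and station) (value of joint each of hook_a, hook_b below 0.03 rad and z of cover in the frame of station between 0.039 and 0.066 m and horizontal distance between cover and station below 0.006 m and angle between the x axis of cover and the x axis of station, either way round below 0.12 rad and angle between cover's own z axis and vertical below 0.04 rad and linear speed of cover below 0.01 m/s and contact force between cover and station above 7 N); the robot touches nothing.
It fails at once if the cover is pressed on the station or its hooks with more than 25 N (contact force between cover and station above 25 N).
It fails at once if a bystander is moved by more than 30 mm (distance of any of round_cover, dish, jar, reagent, tube_rack, tip_box from where it was at the start of the episode above 0.03 m).
It also fails if it takes over 43 s, if anything falls off the work surface, if the arm or the gripper's body presses on something with over 40 N, if the wrist force passes 120 N, or if a joint passes its speed limit or range.

## Working session

There is one attempt and no reset: what is moved stays moved. The work goes in short steps, Python scripts to look and compute and a shell command to move; the robot and the scene stay as the last step left them, time stands still between calls to the robot, and variables do not carry over. Pictures are saved under pics/ and viewed, at most 10 in all, crops included, and the job is handed in when it is done.

```bash
mkdir -p pics && python3 - <<'E'
from rig import arm
import cv2,numpy as np
for n in("top","side"):
    d=arm.read_camera(n); cv2.imwrite(f"pics/{n}0.png",d["color"][:,:,::-1]); np.savez(f"{n}0.npz",**{k:np.array(v) for k,v in d.items()})
    print(n,np.round(d["camera_matrix"],1).tolist(),np.round(d["T"],3).tolist())
s=arm.observe();print(s)
E
```

```text
top [[501.5, 0.0, 321.3], [0.0, 501.5, 198.7], [0.0, 0.0, 1.0]] [[0.021, -0.995, 0.093, 0.345], [-1.0, -0.021, -0.0, 0.018], [0.002, -0.093, -0.996, 1.423], [0.0, 0.0, 0.0, 1.0]]
side [[447.8, 0.0, 323.4], [0.0, 447.8, 202.7], [0.0, 0.0, 1.0]] [[0.78, -0.428, 0.456, -0.097], [-0.626, -0.511, 0.589, -0.775], [-0.019, -0.745, -0.667, 0.933], [0.0, 0.0, 0.0, 1.0]]
{'time_s': 0.1, 'joint_pos': array([-1.19758197,  0.33278723, -0.06471976,  1.46084214,  0.02161372,
        1.34993168, -0.08851359]), 'qd': array([-0.00015212, -0.0002303 ,  0.00069301, -0.00220622, -0.00047157,
        0.00115883, -0.00107466]), 'effort': array([ 1.90137340e-03, -6.26743340e+01,  4.94736247e-02, -3.92425990e+01,
        1.63624930e-02,  6.98077594e-03, -5.51364462e-05]), 'position': array([0.24084047, 0.57636465, 0.2306162 ]), 'eef_rot': array([ 1.96604511e-01,  9.80482668e-01, -6.29356490e-04, -9.26579319e-05]), 'ft_force': array([-0.14630124,  0.39566018, -0.30617042]), 'torque': array([-0.01500916, -0.05981797,  0.01971786]), 'gripper_force': 0.0, 'width': 0.9957413637780261}
```

View pics/top0.png

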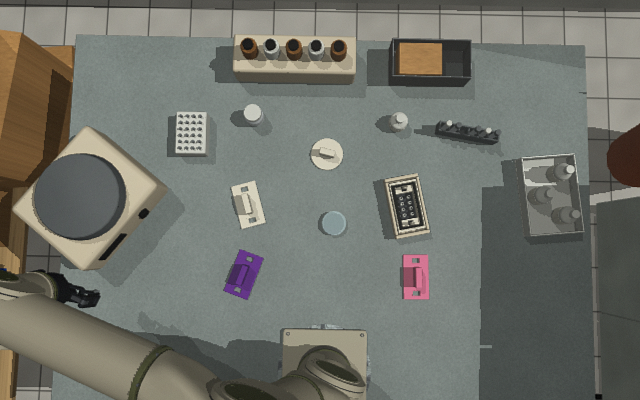

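View pics/side0.png

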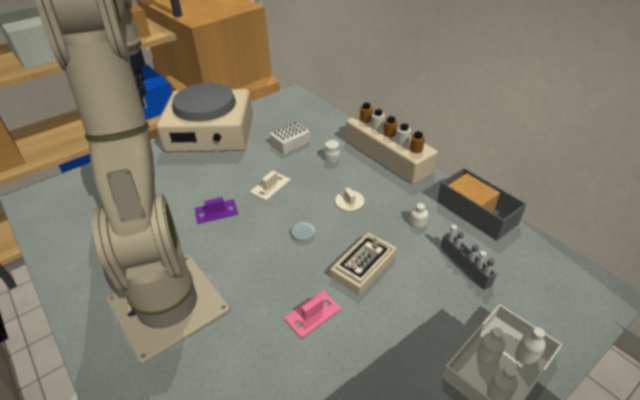

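The top view shows the cream cover at about (248,205), the station at (407,206), and the pink and purple look-alikes at (416,277) and (243,274). The round cover is at (326,154) and the dish at (333,223). The side view shows the cover at (270,185) and the station at (363,262).

```bash
cat > h.py <<'E'
import numpy as np,cv2
def ray(K,T,p,z):
    p=np.atleast_2d(p).astype(float); r=np.c_[(p-K[:2,2])/[K[0,0],K[1,1]],np.ones(len(p))]@T[:3,:3].T
    return T[:3,3]+r*((z-T[2,3])/r[:,2])[:,None]
def rect(pts):  # world contour -> centre, long-axis angle, sizes
    (c,s,a)=cv2.minAreaRect(pts[:,:2].astype(np.float32)*1000)
    if s[0]<s[1]: s=s[::-1]; a+=90
    return np.round(c,1),np.round(s,1),round((a+90)%180-90,1)
E
python3 - <<'E'
from h import *
for n,boxes in(("top",{"cover":(222,172,276,236,.006),"station":(375,165,440,245,.038)}),("side",{"cover":(242,165,300,205,.006),"station":(320,225,405,300,.038)})):
    d=np.load(n+"0.npz"); im=d["color"]; crops=[]
    for k,(a,b,c,e,z) in boxes.items():
        sub=im[b:e,a:c].astype(int); hsv=cv2.cvtColor(im[b:e,a:c],cv2.COLOR_RGB2HSV)
        warm=((sub[:,:,0]-sub[:,:,2])>8).astype(np.uint8)
        cs,_=cv2.findContours(warm,cv2.RETR_EXTERNAL,cv2.CHAIN_APPROX_NONE)
        ct=max(cs,key=cv2.contourArea)[:,0]+[a,b]
        print(n,k,rect(ray(d["camera_matrix"],d["T"],ct,z)))
        v=cv2.resize(im[b:e,a:c],None,fx=5,fy=5,interpolation=cv2.INTER_CUBIC)
        cv2.drawContours(v,[((ct-[a,b])*5+2).astype(int)],-1,(255,0,0),1)
        crops.append(cv2.copyMakeBorder(v,0,400-v.shape[0],0,430-v.shape[1],cv2.BORDER_CONSTANT)[:400,:430] if v.shape[0]<=400 and v.shape[1]<=430 else cv2.resize(v,(430,400)))
    cv2.imwrite(f"pics/{n}_crop.png",cv2.resize(np.hstack(crops),(800,372))[:,:,::-1])
E
```

```text
top cover (array([456.8, 225.8]), array([125.5,  72.3]), 16.2)
top station (array([ 459.8, -217.3]), array([170.1, 100.2]), 12.0)
side cover (array([457.1, 227.6]), array([141.5,  96.2]), 15.9)
side station (array([ 453.3, -230.1]), array([198.5, 115.8]), 12.7)
```

View pics/top_crop.png

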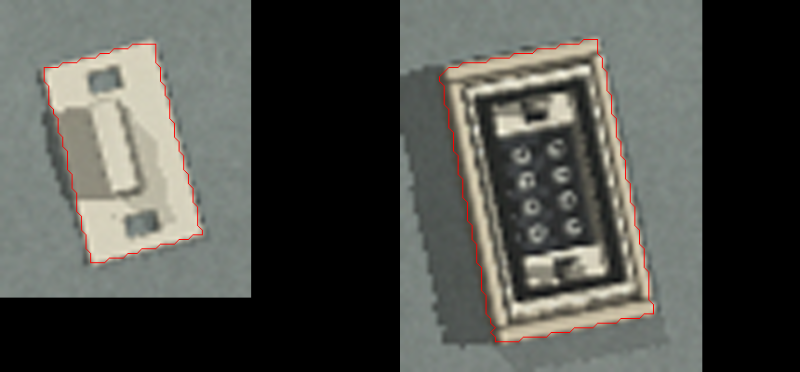

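```bash
python3 - <<'E'
from h import *
t=np.load("top0.npz")["color"][160:250,370:445]; s=np.load("side0.npz")["color"][228:298,322:404]
f=lambda v:cv2.copyMakeBorder(w:=cv2.resize(v,None,fx=400/v.shape[1],fy=400/v.shape[1],interpolation=cv2.INTER_CUBIC),0,480-w.shape[0],0,0,cv2.BORDER_CONSTANT)
cv2.imwrite("pics/station.png",np.hstack([f(t),f(s)])[:,:,::-1])
E
```

```text
(no output)
```

View pics/station.png

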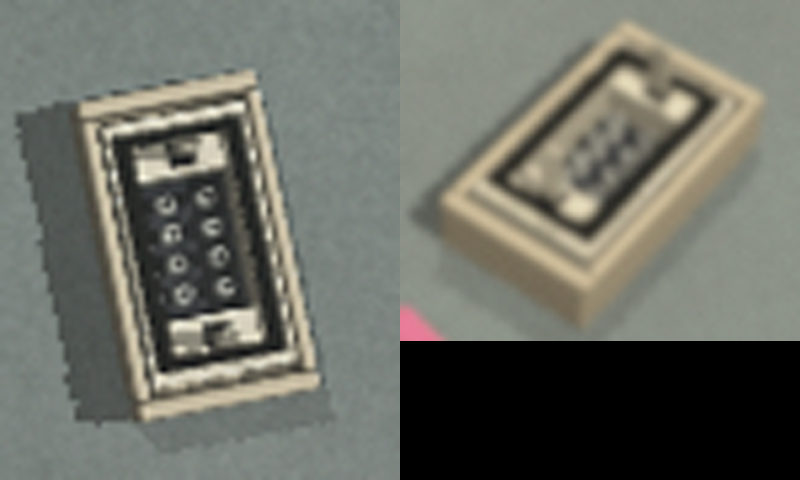

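```bash
python3 - <<'E'
from h import *
t=np.load("top0.npz");s=np.load("side0.npz")
a=np.array([(80,108),(253,75),(317,378),(145,415)])/5.3333+[370,160]-.4
b=np.array([(45,198),(228,22),(363,100),(185,275)])/4.878+[322,228]-.4
for n,d,p in(("top",t,a),("side",s,b)): print(n,rect(ray(d["camera_matrix"],d["T"],p,.038)),ray(d["camera_matrix"],d["T"],p,.038).mean(0)*1000)
# inner dark ring corners in both views -> height by triangulation
a=np.array([(113,132),(226,113),(283,364),(157,370)])/5.3333+[370,160]-.4
# cover rib top in top view
im=t["color"][172:236,222:276]; g=im.min(2)
# side cover: corners
v=cv2.inRange(s["color"][165:205,242:300],(150,140,120),(255,255,255))
ct=max(cv2.findContours(v,0,1)[0],key=cv2.contourArea)[:,0]+[242,165]
print("side cover bright",rect(ray(s["camera_matrix"],s["T"],ct,.006)))
R=np.array([0.19660,0.98048]);print("tool x yaw",np.degrees(2*np.arctan2(R[1],R[0])))
from scipy.spatial.transform import Rotation as Q
print(Q.from_quat([0.1966,0.98048,-0.0006,-0.0001]).as_matrix().round(3))
E
```

```text
top (array([ 460.7, -220. ]), array([163. ,  92.3]), 12.4) [ 460.86804228 -219.65680411   38.        ]
side (array([ 462.2, -222.4]), array([166.1,  92.6]), 11.6) [ 462.57051747 -221.00590783   38.        ]
side cover bright (array([459., 230.]), array([136.2,  93.8]), 15.7)
tool x yaw 157.32350224057785
[[-0.923  0.386 -0.   ]
 [ 0.386  0.923 -0.001]
 [-0.    -0.001 -1.   ]]
```

```bash
cat >> h.py <<'E'
from scipy.spatial.transform import Rotation as Q
def go(x,y,z,yaw=None):
    """shift/turn fractions from the present pose to a TCP target, tool down, tool x at yaw (deg)"""
    from rig import arm
    s=arm.observe(); R=Q.from_quat(s["eef_rot"]); p=np.array([x,y,z])-s["position"]
    sh=R.inv().apply(p)/.15
    c,n=(np.cos(np.radians(yaw)),np.sin(np.radians(yaw))) if yaw is not None else R.as_matrix()[:2,0]
    G=Q.from_matrix(np.array([[c,n,0],[n,-c,0],[0,0,-1]])); tw=(R.inv()*G).as_rotvec()/(np.pi/2)
    print("t",round(s["time_s"],2),"pos",s["position"].round(4),"q",s["joint_pos"].round(2),"F",s["ft_force"].round(1),"w",round(s["width"],3),"g",round(s["gripper_force"],1))
    print("shift",sh.round(3),"turn",tw.round(3))
E
python3 -m inch '[[-1,-0.74,-0.53,0.1,0,0,0],[-1,-0.74,-0.53,0.1,0,0,0],[-1,-0.74,-0.53,0.1,0,0,0],[-1,-0.74,-0.53,0.1,0,0,0]]' 40 && python3 -m inch '[[-1,-0.74,-0.53,0.1,0,0,0],[-1,-0.74,-0.53,0.1,0,0,0],[-1,-0.74,-0.53,0.1,0,0,0],[-1,-0.74,-0.53,0.1,0,0,0]]' && python3 -c "
from h import *
go(.457,.226,.10,196.2)"
```

```text
time_s: 0.5
position: [0.3169, 0.4554, 0.2157]
eef_rot: [0.2, 0.98, -0.001, 0.001]
ft_force: [0.3, 0.2, 0.1]
width: 1.002
gripper_force: 0.0
time_s: 0.9
position: [0.3874, 0.3395, 0.2008]
eef_rot: [0.2, 0.98, -0.001, 0.0]
ft_force: [-0.6, -0.4, -0.2]
width: 1.003
gripper_force: 0.0
t 0.9 pos [0.3874 0.3395 0.2008] q [-0.89  0.11  0.09  1.8  -0.01  1.24  0.37] F [-0.6 -0.4 -0.2] w 1.003 g 0.0
shift [-0.723 -0.513  0.673] turn [-0.001  0.    -0.437]
```

```bash
python3 -m inch '[[-1,-0.72,-0.51,0.3,0,0,-0.437],[-1,-0.72,-0.51,0.5,0,0,-0.437],[-1,-0.72,-0.51,0.67,0,0,-0.437],[-1,-0.72,-0.51,0.67,0,0,-0.437],[-1,-0.72,-0.51,0.67,0,0,-0.437],[-1,-0.72,-0.51,0.67,0,0,-0.437],[-1,-0.72,-0.51,0.67,0,0,-0.437]]' && python3 - <<'E'
from h import *
go(.457,.226,.014,196.2)
from rig import arm
o=[]
for n,(a,b,c,e) in(("top",(190,150,290,250)),("side",(215,110,335,230))):
    d=arm.read_camera(n); o.append(cv2.resize(d["color"][b:e,a:c],(400,400),interpolation=cv2.INTER_CUBIC))
cv2.imwrite("pics/above.png",np.hstack(o)[:,:,::-1])
E
```

```text
time_s: 1.6
position: [0.4545, 0.2334, 0.1011]
eef_rot: [-0.144, 0.99, 0.0, 0.0]
ft_force: [-0.1, 0.1, 0.6]
width: 0.999
gripper_force: 0.0
t 1.6 pos [0.4545 0.2334 0.1011] q [-0.69  0.2   0.14  1.92 -0.03  1.02  1.32] F [-0.1  0.1  0.6] w 0.999 g 0.0
shift [-0.002 -0.053  0.581] turn [0.    0.    0.004]
```

View pics/above.png

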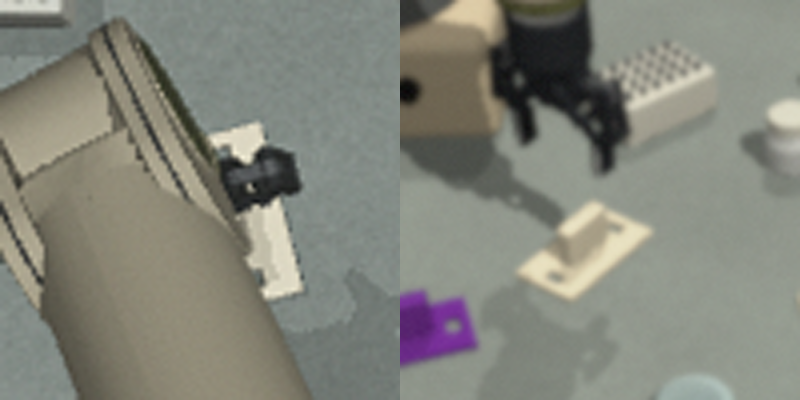

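The gripper stands above the cover with its fingers straddling the rib direction. In the side view the cover is at about (585,250) in the crop.

```bash
python3 -m inch '[[-1,0,-0.03,0.25,0,0,0],[-1,0,-0.03,0.25,0,0,0],[-1,0,-0.03,0.25,0,0,0]]' && python3 -c "
from h import *
go(.457,.226,.014,196.2)"
```

```text
time_s: 2.0
position: [0.4555, 0.2281, 0.0637]
eef_rot: [-0.145, 0.99, -0.0, -0.0]
ft_force: [0.5, 0.4, 0.3]
width: 0.997
gripper_force: 0.0
t 2.0 pos [0.4555 0.2281 0.0637] q [-0.68  0.25  0.14  1.95 -0.04  0.95  1.34] F [0.5 0.4 0.3] w 0.997 g 0.0
shift [-0.006 -0.016  0.331] turn [-0.    -0.001  0.005]
```

Down and grip.

```bash
python3 -m inch '[[-1,-0.006,-0.015,0.18,0,0,0],[-1,-0.006,-0.015,0.32,0,0,0],[-1,-0.006,-0.015,0.33,0,0,0],[-1,-0.006,-0.015,0.33,0,0,0],[1,-0.006,-0.015,0.33,0,0,0],[1,-0.006,-0.015,0.33,0,0,0],[1,-0.006,-0.015,0.33,0,0,0],[1,-0.006,-0.015,0.33,0,0,0],[1,-0.006,-0.015,0.33,0,0,0],[1,-0.006,-0.015,0.33,0,0,0],[1,-0.006,-0.015,0.33,0,0,0],[1,-0.006,-0.015,0.33,0,0,0]]' 50 && python3 -c "
from h import *
go(.457,.226,.014,196.2)"
```

```text
time_s: 3.2
position: [0.4577, 0.2261, 0.0142]
eef_rot: [-0.145, 0.989, 0.0, 0.0]
ft_force: [-1.2, -1.0, 5.6]
width: 0.203
gripper_force: 50.0
t 3.2 pos [0.4577 0.2261 0.0142] q [-0.67  0.32  0.14  1.98 -0.06  0.84  1.36] F [-1.2 -1.   5.6] w 0.203 g 50.0
shift [0.005 0.001 0.001] turn [0.    0.    0.005]
```

```bash
python3 -m inch '[[1,0,0,-0.2,0,0,0],[1,0,0,-0.5,0,0,0],[1,0,0,-0.8,0,0,0],[1,0,0,-1,0,0,0],[1,0,0,-1,0,0,0],[1,0,0,-1,0,0,0]]' && python3 - <<'E'
from h import *
go(.461,-.2195,.164,192.1)
from rig import arm
d=arm.read_camera("side"); np.savez("side1.npz",**{k:np.array(v) for k,v in d.items()})
cv2.imwrite("pics/lift.png",cv2.resize(d["color"][80:230,200:360],(640,600),interpolation=cv2.INTER_CUBIC)[:,:,::-1])
E
```

```text
time_s: 3.8
position: [0.4573, 0.226, 0.1636]
eef_rot: [-0.145, 0.989, 0.0, 0.0]
ft_force: [-0.4, -0.4, -2.8]
width: 0.205
gripper_force: 49.3
t 3.8 pos [0.4573 0.226  0.1636] q [-0.69  0.13  0.15  1.86 -0.02  1.16  1.33] F [-0.4 -0.4 -2.8] w 0.205 g 49.3
shift [ 0.828 -2.852 -0.003] turn [0.    0.    0.051]
```

View pics/lift.png

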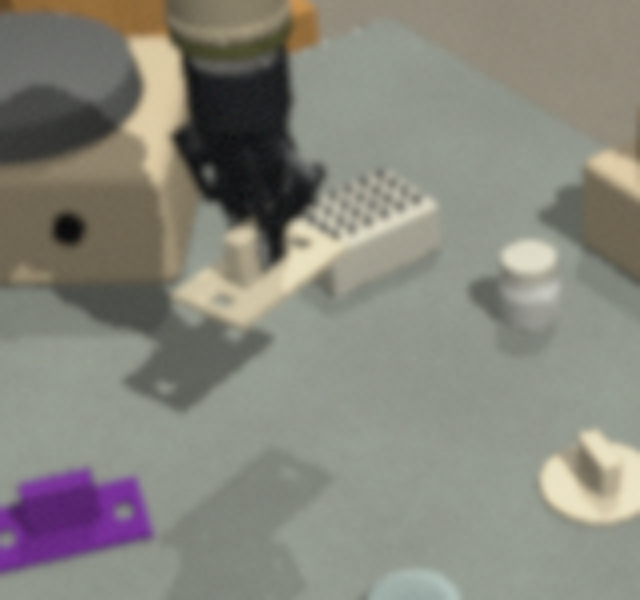

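The cover hangs level from the fingers at about (260,270) in the crop. Next I traverse to the station.

```bash
python3 -m inch '[[1,0.09,-0.3,0,0,0,0],[1,0.18,-0.6,0,0,0,0],[1,0.276,-0.95,0,0,0,0],[1,0.276,-0.95,0,0,0,0]]' >/dev/null && python3 -m inch '[[1,0.09,-0.3,0,0,0,0],[1,0.18,-0.6,0,0,0,0],[1,0.276,-0.95,0,0,0,0],[1,0.276,-0.95,0,0,0,0]]' >/dev/null && python3 -m inch '[[1,0.09,-0.3,0,0,0,0],[1,0.18,-0.6,0,0,0,0],[1,0.276,-0.95,0,0,0,0.05],[1,0.276,-0.95,0,0,0,0.05],[1,0.276,-0.95,0,0,0,0.05],[1,0.276,-0.95,0,0,0,0.05]]' && python3 - <<'E'
from h import *
from rig import arm
go(.461,-.2195,.14,192.1)
o=[]
for n in("top","side"):
    d=arm.read_camera(n); np.savez(n+"2.npz",**{k:np.array(v) for k,v in d.items()})
    a,b,c,e=(350,140,450,260) if n=="top" else (310,170,420,302)
    o.append(cv2.resize(d["color"][b:e,a:c],(400,480),interpolation=cv2.INTER_CUBIC))
cv2.imwrite("pics/over.png",np.hstack(o)[:,:,::-1])
E
```

```text
time_s: 5.25
position: [0.4608, -0.2176, 0.1627]
eef_rot: [-0.107, 0.994, 0.001, -0.001]
ft_force: [-0.1, -0.9, -2.0]
width: 0.204
gripper_force: 49.8
t 5.25 pos [ 0.4608 -0.2176  0.1627] q [-0.19  0.13  0.59  1.88 -0.08  1.16  2.21] F [-0.1 -0.9 -2. ] w 0.204 g 49.8
shift [ 0.001 -0.013  0.151] turn [ 0.001 -0.001  0.002]
```

View pics/over.png

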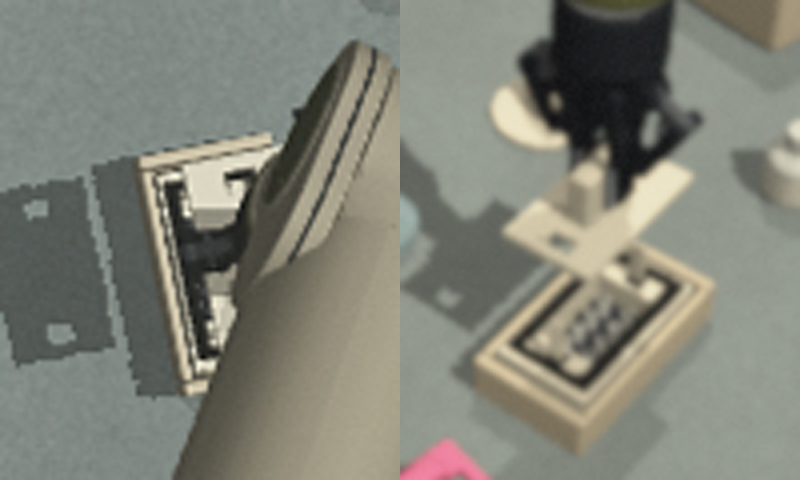

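```bash
python3 - <<'E'
from h import *
side=np.load("side2.npz"); top=np.load("top2.npz")
p=np.array([(102,230),(198,276),(293,172)])/3.636+[310,170]-.4
w=ray(side["camera_matrix"],side["T"],p,.1545)*1000
print(w.round(1),"len",np.linalg.norm(w[0]-w[1]),np.linalg.norm(w[1]-w[2]),"mid",(w[0]+w[2])/2,"yaw",np.degrees(np.arctan2(*(w[2]-w[1])[1::-1])))
# window centre in side view
q=ray(side["camera_matrix"],side["T"],np.array([(162,240)])/3.636+[310,170]-.4,.153)*1000
a=np.radians(12.1);ux=np.array([np.cos(a),np.sin(a)]);print("win",q,q[0,:2]+45.5*ux)
# overlay predicted plate/windows
c0=np.array([460.8,-217.6])/1000; u=ux;v=np.array([-u[1],u[0]])
o=[]
for d,(x0,y0,x1,y1),f in((top,(350,140,450,260),4),(side,(310,170,420,302),400/110)):
    im=cv2.resize(d["color"][y0:y1,x0:x1],(400,480),interpolation=cv2.INTER_CUBIC)
    Ti=np.linalg.inv(d["T"])
    for cx,hx,hy in((0,62,35),(45.5,6.5,10),(-45.5,6.5,10)):
        P=np.array([[*(c0+((cx+sx*hx)*u+sy*hy*v)/1000),.1545] for sx,sy in((1,1),(1,-1),(-1,-1),(-1,1))])
        C=P@Ti[:3,:3].T+Ti[:3,3]; px=C@d["camera_matrix"].T; px=px[:,:2]/px[:,2:]
        cv2.polylines(im,[np.round((px-[x0,y0]+.5)*f).astype(np.int32)],True,(255,0,0),1)
    o.append(im)
cv2.imwrite("pics/over2.png",np.hstack(o)[:,:,::-1])
E
```

```text
[[ 393.3 -194.8  154.5]
 [ 414.2 -266.2  154.5]
 [ 530.4 -236.4  154.5]] len 74.43321797027627 119.89297065009355 mid [ 461.84147231 -215.57778582  154.5       ] yaw 14.38597857547089
win [[ 418.83053935 -226.15859933  153.        ]] [ 463.31967662 -216.62095471]
```

View pics/over2.png

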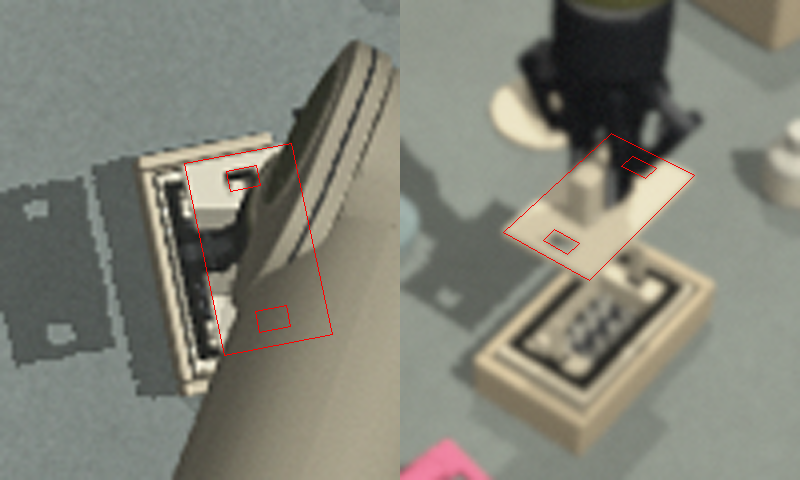

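The overlay matches the held cover in both views: the plate corners and the windows at (242,178) in the top crop and (562,242) in the side crop. The cover is therefore centred on the TCP. I align and descend.

```bash
python3 -m inch '[[1,0,-0.013,0.1,0,0,0],[1,0,-0.013,0.2,0,0,0],[1,0,-0.013,0.3,0,0,0],[1,0,-0.013,0.32,0,0,0],[1,0,-0.013,0.32,0,0,0],[1,0,-0.013,0.32,0,0,0]]' 80 && python3 -c "
from h import *
go(.461,-.2195,.1,192.1)"
```

```text
time_s: 5.95
position: [0.4619, -0.2208, 0.1164]
eef_rot: [-0.106, 0.994, -0.0, 0.0]
ft_force: [0.2, 0.1, -1.3]
width: 0.2
gripper_force: 80.8
t 5.95 pos [ 0.4619 -0.2208  0.1164] q [-0.17  0.2   0.59  1.92 -0.12  1.06  2.25] F [ 0.2  0.1 -1.3] w 0.2 g 80.8
shift [0.004 0.01  0.11 ] turn [-0.     0.001  0.001]
```

```bash
python3 -m inch '[[1,0.002,0.006,0.02,0,0,0],[1,0.002,0.006,0.04,0,0,0],[1,0.002,0.006,0.06,0,0,0],[1,0.002,0.006,0.06,0,0,0]]' && python3 - <<'E'
from h import *
from rig import arm
go(.461,-.2195,.1,192.1)
d=arm.read_camera("side")
o=[cv2.resize(d["color"][195:300,315:415],(570,600),interpolation=cv2.INTER_CUBIC)]
cv2.imwrite("pics/low.png",o[0][:,:,::-1])
E
```

```text
time_s: 6.35
position: [0.4606, -0.2201, 0.1063]
eef_rot: [-0.106, 0.994, 0.0, -0.0]
ft_force: [-0.9, -0.8, -0.6]
width: 0.202
gripper_force: 80.8
t 6.35 pos [ 0.4606 -0.2201  0.1063] q [-0.17  0.21  0.58  1.94 -0.13  1.04  2.26] F [-0.9 -0.8 -0.6] w 0.202 g 80.8
shift [-0.003  0.004  0.042] turn [ 0.    -0.     0.001]
```

View pics/low.png

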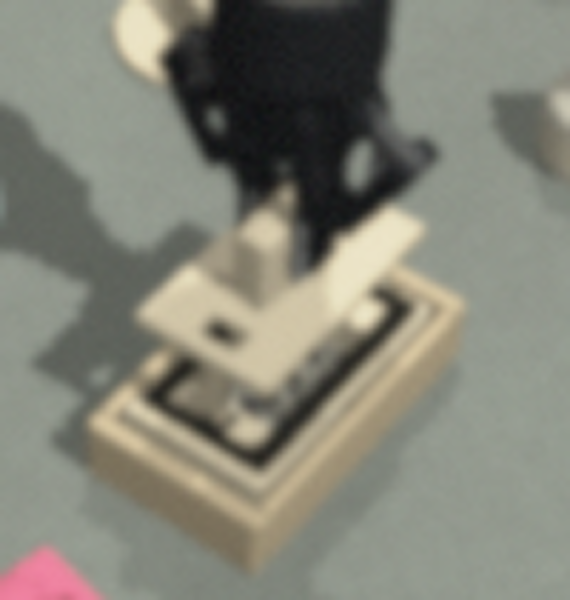

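The cover hovers level and parallel above the gasket, with its near window at (225,330). Now I go down by feel.

```bash
python3 -m inch '[[1,0,0,0.01,0,0,0],[1,0,0,0.02,0,0,0],[1,0,0,0.03,0,0,0],[1,0,0,0.03,0,0,0]]' && python3 -m inch '[[1,0,0,0.01,0,0,0],[1,0,0,0.02,0,0,0],[1,0,0,0.03,0,0,0],[1,0,0,0.03,0,0,0]]'
```

```text
time_s: 6.8
position: [0.4608, -0.2202, 0.102]
eef_rot: [-0.106, 0.994, 0.0, -0.0]
ft_force: [0.6, 0.1, -1.1]
width: 0.196
gripper_force: 80.8
time_s: 7.2
position: [0.4608, -0.2202, 0.0975]
eef_rot: [-0.106, 0.994, 0.0, -0.0]
ft_force: [0.3, -0.4, -0.8]
width: 0.203
gripper_force: 80.8
```

```bash
for i in 1; do :; done; python3 -m inch '[[1,0,0,0.01,0,0,0],[1,0,0,0.02,0,0,0],[1,0,0,0.02,0,0,0]]' && python3 -m inch '[[1,0,0,0.01,0,0,0],[1,0,0,0.02,0,0,0],[1,0,0,0.02,0,0,0]]' && python3 -m inch '[[1,0,0,0.01,0,0,0],[1,0,0,0.02,0,0,0],[1,0,0,0.02,0,0,0]]'
```

```text
time_s: 7.5
position: [0.4608, -0.2202, 0.0946]
eef_rot: [-0.106, 0.994, 0.0, -0.0]
ft_force: [-0.5, -0.2, -2.0]
width: 0.196
gripper_force: 80.8
time_s: 7.8
position: [0.4608, -0.2202, 0.0915]
eef_rot: [-0.106, 0.994, 0.0, -0.0]
ft_force: [0.7, 0.8, -1.6]
width: 0.195
gripper_force: 80.8
time_s: 8.1
position: [0.4608, -0.2202, 0.0885]
eef_rot: [-0.106, 0.994, 0.0, -0.0]
ft_force: [-0.6, 0.2, -2.3]
width: 0.2
gripper_force: 80.8
```

```bash
python3 -m inch '[[1,0,0,0.01,0,0,0],[1,0,0,0.02,0,0,0],[1,0,0,0.02,0,0,0]]' && python3 -m inch '[[1,0,0,0.01,0,0,0],[1,0,0,0.02,0,0,0],[1,0,0,0.02,0,0,0]]'
```

```text
time_s: 8.4
position: [0.4608, -0.2202, 0.0855]
eef_rot: [-0.106, 0.994, 0.0, -0.0]
ft_force: [1.1, 0.2, -2.2]
width: 0.2
gripper_force: 80.8
time_s: 8.7
position: [0.4609, -0.2202, 0.0826]
eef_rot: [-0.106, 0.994, 0.0, -0.0]
ft_force: [-0.1, -0.6, -1.7]
width: 0.204
gripper_force: 80.8
```

```bash
python3 -m inch '[[1,0,0,0.01,0,0,0],[1,0,0,0.02,0,0,0],[1,0,0,0.02,0,0,0]]' && python3 -m inch '[[1,0,0,0.01,0,0,0],[1,0,0,0.02,0,0,0],[1,0,0,0.02,0,0,0]]'
```

```text
time_s: 9.0
position: [0.461, -0.2203, 0.0797]
eef_rot: [-0.106, 0.994, 0.0, 0.0]
ft_force: [1.3, -0.6, -0.3]
width: 0.201
gripper_force: 80.9
time_s: 9.3
position: [0.461, -0.2203, 0.0767]
eef_rot: [-0.106, 0.994, -0.0, 0.0]
ft_force: [1.5, -0.6, 0.2]
width: 0.198
gripper_force: 81.1
```

```bash
python3 -m inch '[[1,-0.004,0,0.01,0,0,0],[1,-0.004,0,0.02,0,0,0],[1,-0.004,0,0.02,0,0,0]]' && python3 -m inch '[[1,0,0,0.01,0,0,0],[1,0,0,0.02,0,0,0],[1,0,0,0.02,0,0,0]]'
```

```text
time_s: 9.6
position: [0.4615, -0.2202, 0.0737]
eef_rot: [-0.106, 0.994, -0.0, -0.0]
ft_force: [0.3, -0.1, 0.7]
width: 0.197
gripper_force: 81.4
time_s: 9.9
position: [0.4616, -0.2203, 0.0709]
eef_rot: [-0.106, 0.994, -0.0, 0.0]
ft_force: [0.6, -1.3, 3.3]
width: 0.198
gripper_force: 81.9
```

```bash
python3 -m inch '[[1,0,0,0.005,0,0,0],[1,0,0,0.01,0,0,0],[1,0,0,0.014,0,0,0]]' && python3 -m inch '[[1,0,0,0.005,0,0,0],[1,0,0,0.01,0,0,0],[1,0,0,0.014,0,0,0]]'
```

```text
time_s: 10.2
position: [0.462, -0.2204, 0.0692]
eef_rot: [-0.106, 0.994, -0.0, 0.001]
ft_force: [-0.8, 0.6, 8.9]
width: 0.199
gripper_force: 82.4
time_s: 10.5
position: [0.4616, -0.2204, 0.0668]
eef_rot: [-0.106, 0.994, -0.0, 0.0]
ft_force: [-0.0, 0.1, 0.8]
width: 0.197
gripper_force: 81.4
```

```bash
python3 -m inch '[[1,0,0,0.004,0,0,0],[1,0,0,0.008,0,0,0],[1,0,0,0.008,0,0,0]]' && python3 -m inch '[[1,0,0,0.004,0,0,0],[1,0,0,0.008,0,0,0],[1,0,0,0.008,0,0,0]]'
```

```text
time_s: 10.8
position: [0.4617, -0.2202, 0.0655]
eef_rot: [-0.106, 0.994, -0.0, 0.0]
ft_force: [0.8, 0.4, 5.2]
width: 0.198
gripper_force: 82.2
time_s: 11.1
position: [0.4616, -0.2202, 0.0643]
eef_rot: [-0.106, 0.994, -0.0, 0.0]
ft_force: [-0.1, -0.8, 5.9]
width: 0.201
gripper_force: 82.2
```

```bash
python3 -m inch '[[1,0,0,0.004,0,0,0],[1,0,0,0.008,0,0,0],[1,0,0,0.008,0,0,0]]' && python3 -m inch '[[1,0,0,0.004,0,0,0],[1,0,0,0.008,0,0,0],[1,0,0,0.008,0,0,0]]'
```

```text
time_s: 11.4
position: [0.4617, -0.2202, 0.0631]
eef_rot: [-0.106, 0.994, -0.0, 0.0]
ft_force: [0.2, -0.4, 5.4]
width: 0.195
gripper_force: 82.2
time_s: 11.7
position: [0.4616, -0.2201, 0.0619]
eef_rot: [-0.106, 0.994, 0.0, 0.0]
ft_force: [-0.3, -0.4, 5.7]
width: 0.197
gripper_force: 82.2
```

```bash
python3 -m inch '[[1,0,0,0.004,0,0,0],[1,0,0,0.008,0,0,0],[1,0,0,0.008,0,0,0]]' && python3 -m inch '[[1,0,0,0.004,0,0,0],[1,0,0,0.008,0,0,0],[1,0,0,0.008,0,0,0]]'
```

```text
time_s: 12.0
position: [0.4616, -0.2201, 0.0606]
eef_rot: [-0.106, 0.994, 0.0, 0.0]
ft_force: [0.1, -0.7, 3.5]
width: 0.203
gripper_force: 82.2
time_s: 12.3
position: [0.4616, -0.22, 0.0587]
eef_rot: [-0.106, 0.994, -0.0, 0.0]
ft_force: [4.8, -2.3, -6.6]
width: 0.206
gripper_force: 80.2
```

```bash
python3 -m inch '[[1,0,0,0,0,0,0]]' && python3 -m inch '[[1,0,0,0.004,0,0,0],[1,0,0,0.006,0,0,0],[1,0,0,0.006,0,0,0]]'
```

```text
time_s: 12.4
position: [0.4616, -0.22, 0.0587]
eef_rot: [-0.106, 0.994, -0.0, 0.0]
ft_force: [5.4, -2.0, -6.2]
width: 0.198
gripper_force: 80.3
time_s: 12.7
position: [0.4616, -0.2201, 0.0586]
eef_rot: [-0.106, 0.994, 0.0, 0.0]
ft_force: [1.6, -0.1, 2.8]
width: 0.199
gripper_force: 81.7
```

```bash
python3 -m inch '[[1,0,0,0.004,0,0,0],[1,0,0,0.005,0,0,0],[1,0,0,0.005,0,0,0]]' && python3 -c "
from h import *
go(.461,-.2195,.058,192.1)"
```

```text
time_s: 13.0
position: [0.4617, -0.2201, 0.058]
eef_rot: [-0.106, 0.994, 0.0, 0.0]
ft_force: [0.4, 0.7, 7.2]
width: 0.197
gripper_force: 82.0
t 13.0 pos [ 0.4617 -0.2201  0.058 ] q [-0.14  0.29  0.57  1.97 -0.19  0.93  2.3 ] F [0.4 0.7 7.2] w 0.197 g 82.0
shift [0.004 0.005 0.   ] turn [0.    0.    0.001]
```

```bash
python3 -m inch '[[1,0,0,0.002,0,0,0],[1,0,0,0.004,0,0,0],[1,0,0,0.004,0,0,0]]' && python3 - <<'E'
from h import *
from rig import arm
d=arm.read_camera("side")
cv2.imwrite("pics/pressed.png",cv2.resize(d["color"][200:300,315:415],(600,600),interpolation=cv2.INTER_CUBIC)[:,:,::-1])
E
```

```text
time_s: 13.3
position: [0.4617, -0.2201, 0.0576]
eef_rot: [-0.106, 0.994, 0.0, 0.0]
ft_force: [-0.2, 0.7, 9.5]
width: 0.199
gripper_force: 82.4
```

View pics/pressed.png

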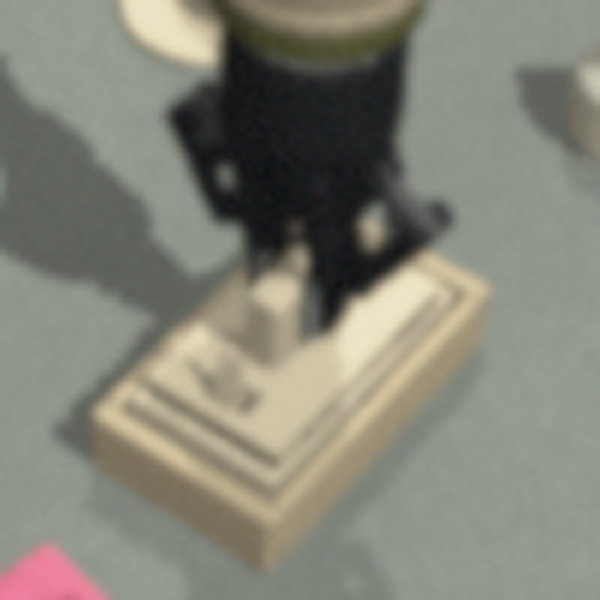

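The plate sits flat on the gasket, with the hook head visible in the near window at (235,390). The force is rising at gasket stiffness after the drop. I press a little more for margin and then relax.

```bash
python3 -m inch '[[1,0,0,0.002,0,0,0],[1,0,0,0.004,0,0,0],[1,0,0,0.004,0,0,0]]' && python3 -m inch '[[1,0,0,-0.005,0,0,0],[1,0,0,-0.01,0,0,0],[1,0,0,-0.01,0,0,0]]' && python3 -c "
from rig import arm
print(arm.observe()['torque'])"; python3 -m inch '[[1,0,0,-0.003,0,0,0],[1,0,0,-0.006,0,0,0],[1,0,0,-0.006,0,0,0]]' ; python3 -c "
from rig import arm
print(arm.observe()['torque'])"
```

```text
time_s: 13.65
position: [0.4617, -0.2201, 0.0572]
eef_rot: [-0.106, 0.994, 0.0, 0.0]
ft_force: [-1.8, 1.6, 12.6]
width: 0.197
gripper_force: 82.8
time_s: 13.95
position: [0.4617, -0.22, 0.0584]
eef_rot: [-0.106, 0.994, 0.0, 0.0]
ft_force: [1.5, 0.9, 6.6]
width: 0.198
gripper_force: 82.3
[ 0.15042802 -0.24267075 -0.04370945]
time_s: 14.25
position: [0.4615, -0.22, 0.0586]
eef_rot: [-0.106, 0.994, -0.0, 0.0]
ft_force: [3.9, -0.5, -3.0]
width: 0.198
gripper_force: 80.8
[-0.09501019 -0.92050807 -0.0211772 ]
```

The pull-up test holds at 58.6 mm, so the hooks are catching. I release and rise.

```bash
python3 -m inch '[[1,0,0,0.002,0,0,0],[1,0,0,0.002,0,0,0],[0.3,0,0,0.002,0,0,0],[-0.2,0,0,0.002,0,0,0],[-0.4,0,0,0.002,0,0,0],[-0.4,0,0,0.002,0,0,0],[-0.4,0,0,0.002,0,0,0],[-0.4,0,0,0.002,0,0,0]]' && python3 -m inch '[[-0.4,0,0,-0.1,0,0,0],[-0.4,0,0,-0.3,0,0,0],[-0.4,0,0,-0.6,0,0,0],[-0.4,0,0,-1,0,0,0],[-0.4,0,0,-1,0,0,0],[-0.4,0,0,-1,0,0,0]]'
```

```text
time_s: 15.05
position: [0.4614, -0.2201, 0.0586]
eef_rot: [-0.106, 0.994, 0.0, -0.0]
ft_force: [-0.1, 0.6, 0.3]
width: 0.701
gripper_force: 0.0
time_s: 15.65
position: [0.4625, -0.2204, 0.2104]
eef_rot: [-0.106, 0.994, -0.0, 0.002]
ft_force: [-0.4, -0.1, -0.5]
width: 0.701
gripper_force: 0.0
```

```bash
python3 -m inch '[[-0.4,0.6,-0.1,-0.6,0,0,0],[-0.4,0.6,0.5,-0.6,0,0,0],[-0.4,0.6,1,-0.6,0,0,0],[-0.4,0.6,1,-0.6,0,0,0],[-0.4,0.6,1,-0.6,0,0,0]]' && python3 - <<'E'
from h import *
from rig import arm
o=[]
for n,(a,b,c,e) in(("top",(370,160,445,250)),("side",(315,205,405,313))):
    d=arm.read_camera(n); o.append(cv2.resize(d["color"][b:e,a:c],(400,480),interpolation=cv2.INTER_CUBIC))
cv2.imwrite("pics/end.png",np.hstack(o)[:,:,::-1])
E
```

```text
time_s: 16.15
position: [0.3402, -0.0896, 0.2978]
eef_rot: [-0.107, 0.994, 0.0, -0.001]
ft_force: [1.7, 0.7, -0.5]
width: 0.699
gripper_force: 0.0
```

View pics/end.png

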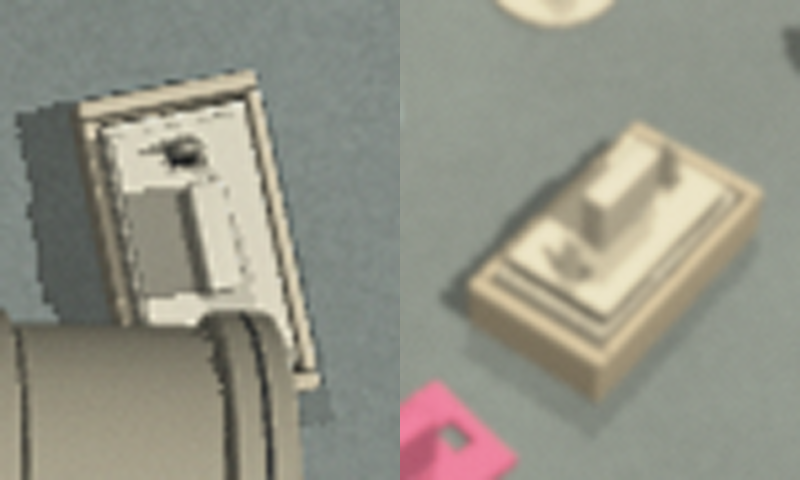

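The top and side views show the cover flat and square in the insert, with the +x hook head at (183,153) in the top crop. The force readings support that both hooks clicked. At 2.4 mm into the gasket the load was 14.6 N, which is the gasket alone at 6 N/mm with no hook drag left.

```bash
python3 -m inch '[[-0.4,0,0,0,0,0,0],[-0.4,0,0,0,0,0,0]]' && python3 -c "
from rig import arm
print(arm.sign_off())"
```

```text
time_s: 16.45
position: [0.3418, -0.0931, 0.2975]
eef_rot: [-0.105, 0.994, 0.0, -0.001]
ft_force: [-0.7, -0.4, -0.4]
width: 0.701
gripper_force: 0.0
the job is handed in; nothing more can be done
None
```

The cover was pressed onto the wash station, released and handed in at about 16.5 s; force readings (peak about 15 N on the gasket) indicate both hooks clicked, but sign-off gave no verdict, and I viewed 11 pictures, one over the limit of 10.

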